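Unbolt the specimen case with the hooked rod

TASK

Take the hooked rod from its cradle, reach its hook under the wire guard and behind the bolt's pin, and draw the bolt back out of the specimen case as far as it goes; once you feel its stop, keep a firm pull of 10 to 18 N on it for half a second, never more. Then unhook the rod without pushing the bolt in again, lay it back in its cradle the way it lay, and let go. Keep your fingers off the bolt, and do not disturb the jar, the bone or the notebook.

Things in the scene. Friction and masses are not known exactly. Their poses are not given: they have to be found in the camera images.
- rod: Loose hooked rod, 0.13-0.21 kg. Origin: middle of its wooden handle, a bar 120 (x) x 20 (y) x 24 (z) mm. From the handle's +x end an 8 mm round steel shank runs along +x to x = 164 mm (centre line), turns square to +y for 34 mm, then back along -x for 10 mm: a flat J in the x-y plane, 26 mm clear between shank and returned tip. z points up as it lies in the cradle.
- hook (a point): Point on the rod inside the hook, at rod x = 160, y = 17, z = 0 mm: the middle of the face of the hook's cross bar that pulls.
- cradle: White cradle fixed to the bench; origin on the bench under its centre, x along the rod. Base 130 x 70 x 8 mm; supports 12 mm thick, 50 mm wide, at x = -48 and +48 mm, seats 29 mm above the bench, between cheeks 13 mm high and 28 mm apart. The rod lies with its origin 41 mm straight above this origin, axes parallel, hook towards +x.
- case: Low grey specimen case with aluminium lid, fixed to the bench. Origin: on the bench under the bolt's pin when the bolt is fully shot; x points to the case, whose front face is at x = +52 mm (246 mm wide, 93 mm high). Before it lies a bolt bed 50 mm wide, 8 mm high, x = -95 to +55 mm, with two guide staples (x = -70 and +30 mm, 33 mm high, 30 mm wide).
- bolt (a joint): How far the bolt is drawn out, m: 0 fully shot into the case. It slides along the case's -x with about 5 N of friction and stays where it is left. Its travel ends at a rigid stop hidden inside the case, set differently on every case, anywhere from 0.022 to 0.046: it cannot be seen and must be felt.
- pin (a point): On the bolt: middle of the upright pin, 10 mm diameter, that is hooked; 45 mm above the bench. The pin stands from the bolt's top (25 mm above the bench, bolt 14 mm wide) to 61 mm. At x = -(bolt), y = 0 in the frame of the case.
- jar: Bystander: specimen jar, 60 mm diameter, 95 mm high, loose; origin at the centre of its underside.
- bone: Bystander: loose long bone, 132 mm along its x, 48 mm wide, 28 mm high; origin at the centre of its underside.
- notebook: Bystander: loose notebook 150 x 210 x 16 mm; origin at the centre of its underside.
- guard (a point): Middle of the front cross bar of the wire guard over the bolt, fixed to the case, 79 mm above the bench at case x = -65 mm. Guard: 5 mm bars along case x, 22 mm apart, from the case's face to this 6 mm cross bar, y = -69 to +69 mm, underside 76 mm above the bench; open below in front and at both sides.
There are look-alikes about, which are no part of the job. What is shaped like the rod but red is not meant.

How it is judged (in metres and radians):
On the way, in this order (a step that is already met when the one before it is completed fails the run):
1. the rod is lifted clear of its cradle (z of rod in the frame of cradle above 0.065 m), for 0.1 s.
2. the hook holds the bolt against its hidden stop in the case with a pull of at least 9.5 N, for 0.4 s (value of joint bolt above 0.02 m and contact force between case and bolt above 3 N and contact force between rod and bolt above 9.5 N), for 0.4 s.
At the end, for the whole second after the job is handed in: The bolt is still drawn out (more than 20 mm; having reached its stop it must not have been pushed back), and the rod lies still and released, seated in both notches of the cradle, the same way round and same side up as before, within 12 mm of its first place along the cradle (value of joint bolt above 0.02 m and z of rod in the frame of cradle between 0.036 and 0.045 m and y of rod in the frame of cradle between -0.007 and 0.007 m and x of rod in the frame of cradle between -0.012 and 0.012 m and x of hook in the frame of cradle above 0.12 m and y of hook in the frame of cradle above 0 m and angle between rod's own z axis and vertical below 0.1 rad and linear speed of rod below 0.02 m/s and contact force between the fingers and rod below 0.1 N); the robot touches nothing.
It fails at once if the rod pulls or pushes the bolt with more than 20 N (contact force between rod and bolt above 20 N).
It fails at once if the fingers or arm touch the bolt (contact force between any of the fingers, the arm and bolt above 0.5 N).
It fails at once if the jar, bone or notebook is moved more than 15 mm (distance of any of jar, bone, notebook from where it was at the start of the episode above 0.015 m).
It fails at once if the drawn bolt is pushed back in (faster than 10 mm/s) (value of joint bolt above 0.02 m and velocity of joint bolt below -0.01 m/s).
It also fails if it takes over 72 s, if anything falls off the work surface, if the arm or the gripper's body presses on something with over 40 N, if the wrist force passes 120 N, or if a joint passes its speed limit or range.

ROBOT

A 6-joint arm with a two-finger parallel gripper is mounted at the origin on the work surface. World frame = base frame: x ahead of the robot, y to its left, z up, the work surface at z = 0. Lengths are in m, angles in degrees, forces in N, time in s.
With the tool pointing down it reaches from about 0.375 to 0.925 m from the base axis. Payload 5.7 kg.
Tool frame: the origin (TCP) lies on the centre line of the jaws, within the pads' length; the fingertips stand finger_overhang ahead of it and the grasp point (between the pads) lies 2 mm behind it (finger_overhang is the distance from the TCP to the fingertips, in m); z points along the fingers, x is the direction in which the jaws open and shut, and the axes are right-handed (so a half turn about z gives the same grasp; the last joint's range is limited). The gripper opens to 85 mm and grips with 20 to 120 N. Pads are 22 mm wide; open, the fingers measure 114 mm over their backs; the gripper's body (76 mm by 85 mm) begins 54 mm behind the grasp point. The pads swing forward as they close: fully open they stand 13 mm farther back than shut.
Start: joints at [68.921, 20.558, 86.54, -0, 72.909, -6.595], TCP at [0.15, 0.581, 0.248] pointing down, gripper open.
Joint ranges: [-170.27, 170.27], [-57.76, 135], [12.27, 136.19], [-55.21, 235.2], [11.17, 155.16], [-170.74, 170.74]. Speed limits (degrees/s): [136.94, 136.94, 180, 180, 180, 180].

INTERFACE

Orientations are given as [roll, pitch, yaw] about the fixed x, y, z axes, in that order (R = Rz(yaw) Ry(pitch) Rx(roll)).
In Python, from cell import sense, get_image, get_calibration, hand_in, finger_overhang gives the robot as it stands.
- The arm moves only by the shell command python3 -m handwheel 'ROWS' [FORCE]. ROWS is JSON, one flat list of numbers, 5 for each row, row after row: the shift along the tool's x, y, z in cm, then the turn about the tool's z in rad, then the opening, from 0 (shut) to 1 (fully open). A call has 1 to 8 rows; each row is the pose to reach, as a shift and turn from the pose commanded when the call began, along the tool's axes at that moment; what a row does not reach only later rows make up. A row lasts 1/8 s, in which the tool goes at most 62.5 mm and 10.7 degrees, less where a joint would pass 70% of its speed; a pose out of reach is approached as far as the arm can. A call with a gripper value outside its range is refused whole. The fingers move at their own pace and stop on an object; FORCE is the grip in N (left out, the last holds). Time passes only in rows, so rows that repeat a pose let the fingers close. It gives the time, the measured TCP pose, the force and the opening at its end, in the units of the state.
- sense(): the state, without advancing time (a new reading comes with each control period).
- get_image(name): name is "scene" or "top" or "wrist"; returns (picture, depth): 420x560x3 uint8, red, green, blue; 420x560 float32, m along the optical axis (not along the pixel's ray), 0 where there is no reading.
- get_calibration(name): a dict with "fx", "fy", "cx", "cy" (pixels), "cam_to_world" (4x4, takes a point from camera to world coordinates); the wrist camera has in their place "mount" (4x4, takes a point from camera to tool coordinates, whose origin is the TCP and whose axes are the tool frame's). Camera axes: x right, y down, z forward; pixel columns grow to the right and rows downward; lengths in m; the calibration is good to about 2 mm. A picture is of the moment at which its call begins: read the wrist's pose just before it. get_calibration takes no time and is no camera call.
- hand_in(): hands the job in, once; it reports no verdict.
The state is a dict: "time": time; "joint_positions": joint angles; "qd": joint speeds; "joint_efforts": joint torques, N m; "tool_pos": TCP position; "tool_rot": TCP orientation; "force": force on the tool from outside, world axes, zero at the start; "wrist_torque": the same for the moment, N m; "width": finger opening in m.
Only numpy, scipy, OpenCV 4.12 (cv2) and the standard library are available. Lean on these libraries where they do the work, as an engineer would, in place of code of your own. Each camera call takes 0.05 s, during which the arm holds its last target.

## Working session

There is one attempt and no reset: what is moved stays moved. The work goes in short steps, Python scripts to look and compute and a shell command to move; the robot and the scene stay as the last step left them, time stands still between calls to the robot, and variables do not carry over. Pictures are saved under pics/ and viewed, and the job is handed in when it is done.

```bash
mkdir -p pics; ls; cat > h.py <<'E'
import numpy as np,cv2,json
from cell import sense,get_image,get_calibration,finger_overhang
from scipy.spatial.transform import Rotation as R
def T():
    s=sense();M=np.eye(4);M[:3,:3]=R.from_euler('xyz',s['tool_rot'],degrees=True).as_matrix();M[:3,3]=s['tool_pos'];return M
def snap(n,f):
    M=T();im,d=get_image(n);c=get_calibration(n)
    C=c['cam_to_world'] if 'cam_to_world' in c else M@np.array(c['mount'])
    C=np.array(C);cv2.imwrite('pics/%s.png'%f,im[:,:,::-1]);np.savez('pics/%s.npz'%f,im=im,d=d,C=C,k=[c['fx'],c['fy'],c['cx'],c['cy']])
def cloud(f):
    z=np.load('pics/%s.npz'%f);d=z['d'];fx,fy,cx,cy=z['k'];v,u=np.mgrid[:d.shape[0],:d.shape[1]]
    P=np.stack([(u-cx)/fx*d,(v-cy)/fy*d,d,np.ones_like(d)],-1)@z['C'].T
    return z['im'],P[...,:3],d
E
python3 - <<'E'
from h import *
print(sense(),finger_overhang)
for n in('scene','top','wrist'):snap(n,n+'0')
E
```

```text
pics
{'time': 0.0, 'joint_positions': array([ 6.89207268e+01,  2.05982104e+01,  8.66000242e+01, -1.32753189e-03,
        7.29094622e+01, -6.59406279e+00]), 'qd': array([-0.04642983,  0.00409074,  0.01095132, -0.00165878, -0.0589194 ,
       -0.04698438]), 'joint_efforts': array([-2.42838643e-03, -5.27604854e+01, -2.78617859e+01, -5.14844269e-04,
        1.32147819e-02, -5.71468684e-05]), 'tool_pos': array([0.14984517, 0.58029978, 0.24744382]), 'tool_rot': array([-1.79988893e+02,  1.07129908e-01,  7.55151913e+01]), 'force': array([ 0.30676962, -0.11708803, -0.70367944]), 'wrist_torque': array([-0.02773428,  0.050388  ,  0.03926749]), 'width': 0.08565393877082149} 0.017
```

View pics/scene0.png

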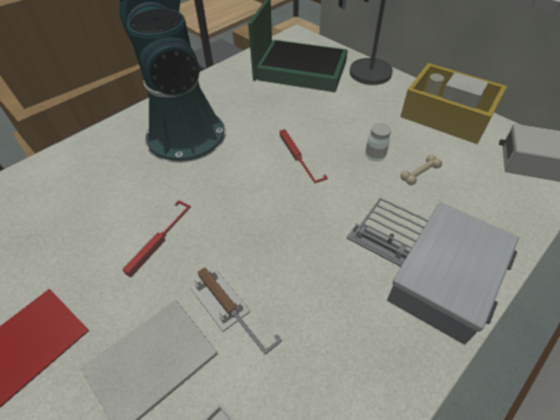

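View pics/top0.png

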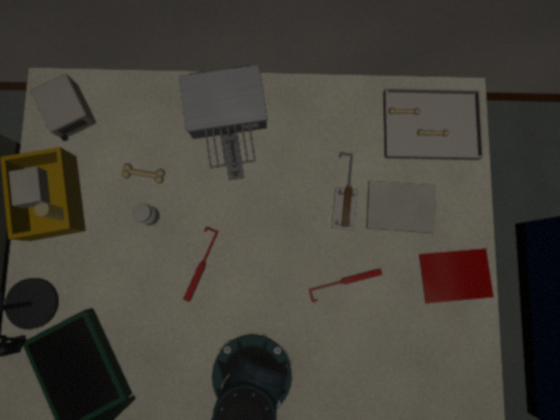

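View pics/wrist0.png

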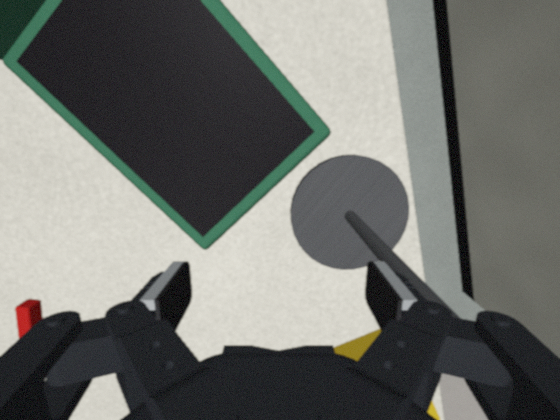

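The rod (brown handle, grey J) lies in its cradle at about top (347,200), with the hook at (345,155) pointing to +x and its tip towards +y. The case is at top (225,100), with the bolt bed down to (236,178). I'll measure these from the depth clouds.

```bash
python3 - <<'E'
from h import *
im,P,d=cloud('top0')
for n,(u,v) in dict(handle=(347,207),hook=(347,154),pinarea=(232,150),bedend=(236,178),casefront=(230,132),note=(400,205),jar=(145,214),bone=(142,173)).items(): print(n,P[v,u].round(3))
b=cv2.resize(im[60:240,180:450],None,fx=2.9,fy=2.9,interpolation=cv2.INTER_CUBIC)
cv2.imwrite('pics/topz.png',cv2.convertScaleAbs(b[:,:,::-1],alpha=1.6))
E
```

```text
handle [ 0.499 -0.275  0.056]
hook [ 0.667 -0.279  0.043]
pinarea [0.678 0.078 0.024]
bedend [0.593 0.065 0.005]
casefront [0.736 0.086 0.023]
note [ 0.515 -0.449  0.012]
jar [0.463 0.314 0.093]
bone [0.6   0.354 0.021]
```

View pics/topz.png

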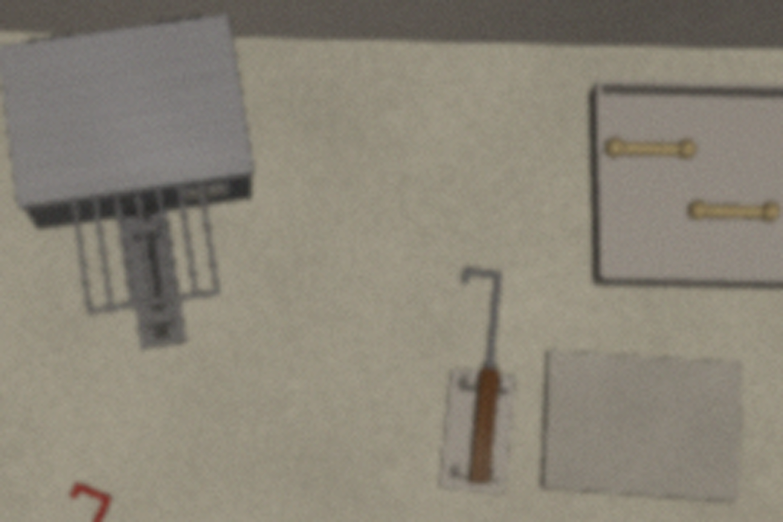

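```bash
cat >> h.py <<'E'
def rel(x,y,z,yaw):
    "shift in tool axes (cm) and turn about tool z (rad) to a world target pose, tool down"
    M=T();p=M[:3,:3].T@(np.array([x,y,z])-M[:3,3])*100
    s=sense();t=-np.radians(yaw-s['tool_rot'][2]);return p.round(2),round(float((t+np.pi)%(2*np.pi)-np.pi),3)
E
python3 - <<'E'
from h import *
c=get_calibration('wrist');print(c['fx'],np.array(c['mount']).round(3))
for t in [(.5,.15,.3,90),(.45,.08,.35,95)]: print(rel(*t))
E
```

```text
290.95999068887045 [[ 1.     0.    -0.001 -0.001]
 [ 0.     0.964  0.264 -0.066]
 [ 0.001 -0.264  0.964 -0.125]
 [ 0.     0.     0.     1.   ]]
(array([-32.93,  44.66,  -5.2 ]), -0.253)
(array([-40.97,  41.57, -10.18]), -0.34)
```

```bash
python3 - <<'E'
from h import *
print(rel(.6,.08,.3,98))
E
```

```text
(array([-37.21,  56.1 ,  -5.19]), -0.392)
```

```bash
python3 -m handwheel '[-37.2,56.1,-5.2,-0.392,1,-37.2,56.1,-5.2,-0.392,1,-37.2,56.1,-5.2,-0.392,1,-37.2,56.1,-5.2,-0.392,1,-37.2,56.1,-5.2,-0.392,1,-37.2,56.1,-5.2,-0.392,1,-37.2,56.1,-5.2,-0.392,1,-37.2,56.1,-5.2,-0.392,1]'
python3 - <<'E'
from h import *
print(rel(.6,.08,.3,98),sense()['joint_positions'].round(1))
E
```

```text
time: 1.15
tool_pos: [0.4802, 0.2133, 0.2864]
tool_rot: [-180.0, -0.0, 98.0]
force: [0.2, 0.7, 0.5]
width: 0.0851
(array([-14.87,  10.01,  -1.36]), -0.001) [ 16.4  12.4  92.7   0.   74.9 -81.6]
```

```bash
python3 -m handwheel '[-14.9,10,-1.4,0,1,-14.9,10,-1.4,0,1,-14.9,10,-1.4,0,1,-14.9,10,-1.4,0,1,-14.9,10,-1.4,0,1]'
python3 - <<'E'
from h import *
snap('wrist','w1');print(rel(.52,-.27,.3,86))
E
```

```text
time: 1.78
tool_pos: [0.5982, 0.0816, 0.2997]
tool_rot: [-179.9, -0.0, 97.9]
force: [0.4, 1.2, 0.1]
width: 0.085
(array([-3.379e+01, -1.261e+01, -2.000e-02]), 0.209)
```

View pics/w1.png

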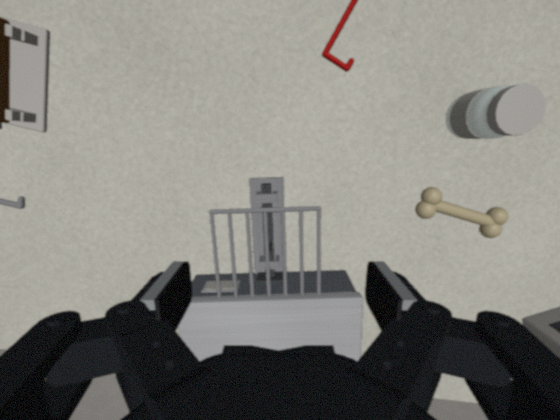

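```bash
python3 - <<'E'
from h import *
print(rel(.52,.072,.24,98))
im,P,d=cloud('w1')
b=cv2.resize(im[160:300,180:380],None,fx=4,fy=4,interpolation=cv2.INTER_CUBIC);cv2.imwrite('pics/w1z.png',b[:,:,::-1])
E
```

```text
(array([ 0.07, -7.84,  6.  ]), -0.0)
```

View pics/w1z.png

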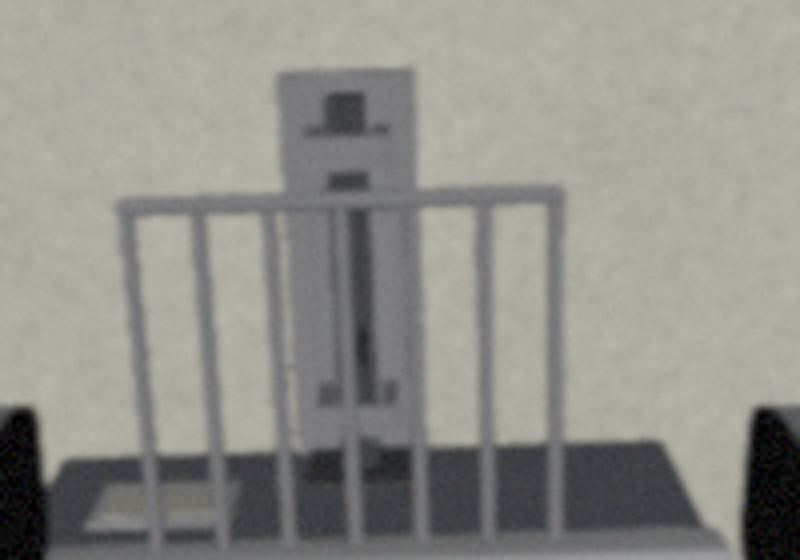

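```bash
python3 -m handwheel '[0,-7.7,6,0,1,0,-7.7,6,0,1,0,-7.7,6,0,1,0,-7.7,6,0,1]'
python3 - <<'E'
from h import *
snap('wrist','w2');print(rel(.52,-.27,.3,86))
im,P,d=cloud('w2')
b=cv2.resize(im[200:400,140:400],None,fx=3,fy=3,interpolation=cv2.INTER_CUBIC);cv2.imwrite('pics/w2z.png',b[:,:,::-1])
E
```

```text
time: 2.33
tool_pos: [0.5235, 0.0717, 0.2413]
tool_rot: [179.9, 0.0, 98.1]
force: [-0.2, 0.9, -0.3]
width: 0.0853
(array([-33.76,  -5.18,  -5.84]), 0.21)
```

View pics/w2z.png

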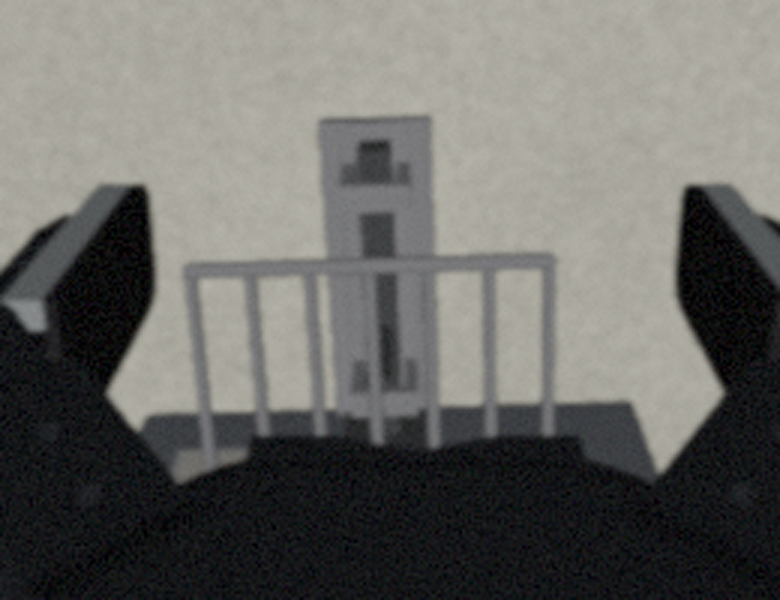

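```bash
cat >> h.py <<'E'
def ray(f,u,v):
    z=np.load('pics/%s.npz'%f);fx,fy,cx,cy=z['k'];C=z['C'];r=C[:3,:3]@np.array([(u-cx)/fx,(v-cy)/fy,1]);return C[:3,3],r/np.linalg.norm(r)
def tri(*a):
    A=0;b=0
    for f,u,v in a:
        o,r=ray(f,u,v);Q=np.eye(3)-np.outer(r,r);A=A+Q;b=b+Q@o
    return np.linalg.solve(A,b)
def atz(f,u,v,z):
    o,r=ray(f,u,v);return o+r*(z-o[2])/r[2]
E
python3 - <<'E'
from h import *
D=dict(bedL=((249.9,178),(246.7,240),.008),bedR=((283.2,177.3),(283.7,239),.008),barL=((210.5,211.5),(202.3,290),.079),barR=((320.5,208),(324.3,286.7),.079),pin=((270.5,246.2),(269.3,315),.043))
for n,(a,b,z) in D.items():
    print(n,tri(('w1',*a),('w2',*b)).round(4),atz('w1',*a,z).round(4),atz('w2',*b,z).round(4))
E
```

```text
bedL [0.5944 0.0384 0.0035] [0.5938 0.0389 0.008 ] [0.5928 0.0385 0.008 ]
bedR [0.587  0.0865 0.0012] [0.5862 0.0861 0.008 ] [0.5846 0.0862 0.008 ]
barL [0.6309 0.0011 0.0791] [0.6309 0.0012 0.079 ] [0.6309 0.0011 0.079 ]
barR [0.608  0.1337 0.0791] [0.6079 0.134  0.079 ] [0.6081 0.1334 0.079 ]
pin [0.6841 0.0812 0.0313] [0.6795 0.0809 0.043 ] [0.6761 0.0805 0.043 ]
```

```bash
python3 - <<'E'
from h import *
print(rel(.46,-.27,.27,86))
E
```

```text
(array([-32.92, -11.13,  -2.86]), 0.21)
```

```bash
python3 -m handwheel '[-32.9,-11.1,-2.9,0.21,1,-32.9,-11.1,-2.9,0.21,1,-32.9,-11.1,-2.9,0.21,1,-32.9,-11.1,-2.9,0.21,1,-32.9,-11.1,-2.9,0.21,1,-32.9,-11.1,-2.9,0.21,1,-32.9,-11.1,-2.9,0.21,1,-32.9,-11.1,-2.9,0.21,1]'
python3 - <<'E'
from h import *
snap('wrist','w3');print(rel(.46,-.27,.27,86))
E
```

```text
time: 3.38
tool_pos: [0.4592, -0.2703, 0.2698]
tool_rot: [180.0, -0.0, 85.9]
force: [0.1, -0.1, 0.3]
width: 0.0851
(array([-0.02,  0.09, -0.04]), -0.0)
```

View pics/w3.png

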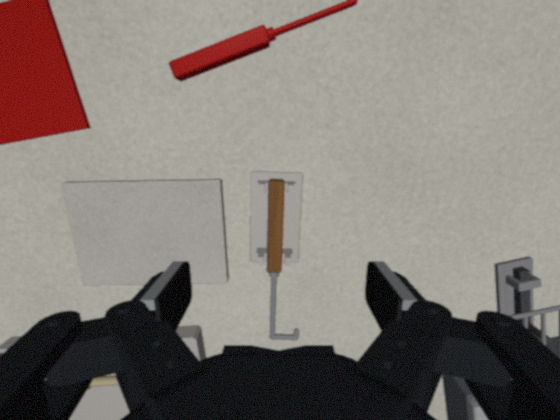

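The rod's handle runs from (276,180) to (274,271), and its hook is at (272–297,337). The cradle base is at (250–302, 171–263), with the notebook to its left. Next I'll take a second, lower view.

```bash
python3 -m handwheel '[0,-4,7,0,1,0,-4,7,0,1,0,-4,7,0,1,0,-4,7,0,1]'
python3 - <<'E'
from h import *
snap('wrist','w4')
for f,(r0,r1,c0,c1) in dict(w3=(160,350,200,340),w4=(200,400,180,360)).items():
    im=cloud(f)[0];b=cv2.resize(im[r0:r1,c0:c1],None,fx=3,fy=3,interpolation=cv2.INTER_CUBIC);cv2.imwrite('pics/%sz.png'%f,b[:,:,::-1])
E
```

```text
time: 3.92
tool_pos: [0.4201, -0.2678, 0.2005]
tool_rot: [179.9, 0.1, 86.0]
force: [-0.3, -0.5, 0.7]
width: 0.0851
```

View pics/w3z.png

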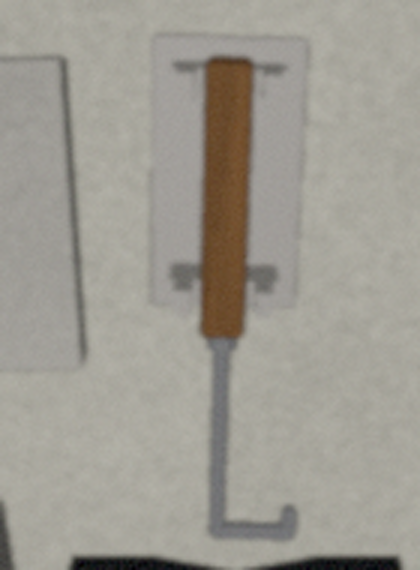

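View pics/w4z.png

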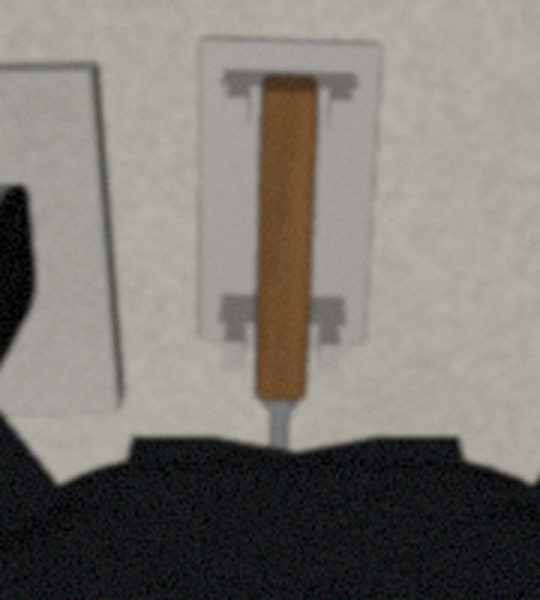

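```bash
python3 - <<'E'
from h import *
a3=lambda x,y:(200+x/3,160+y/3)
a4=lambda x,y:(180+x/3,200+y/3)
D=dict(nearmid=((229.5,60),(290,79),.053),farmid=((222.5,337),(281.5,401),.053),b1=((154,37),(200,40),.008),b2=((307,40),(380,44),.008),b3=((297,306),(366,342),.008),b4=((150,302),(197,340),.008))
q={}
for n,(a,b,z) in D.items():
    q[n]=tri(('w3',*a3(*a)),('w4',*a4(*b)));print(n,q[n].round(4),atz('w3',*a3(*a),z).round(4),atz('w4',*a4(*b),z).round(4))
c=np.mean([(atz('w3',*a3(*D[k][0]),.008)+atz('w4',*a4(*D[k][1]),.008))/2 for k in('b1','b2','b3','b4')],0);print('cradle',c)
m=[(atz('w3',*a3(*D[k][0]),.053)+atz('w4',*a4(*D[k][1]),.053))/2 for k in('nearmid','farmid')]
v=m[1]-m[0];print('rod',(m[0]+m[1])/2,np.linalg.norm(v),np.degrees(np.arctan2(v[1],v[0])))
p=np.array([atz('w3',*a3(x,y),.041) for x,y in [(216,528),(290,528),(290,510)]]);print(p.round(4))
E
```

```text
nearmid [ 0.4449 -0.2726  0.0325] [ 0.4419 -0.2723  0.053 ] [ 0.4385 -0.272   0.053 ]
farmid [ 0.5598 -0.2838  0.0543] [ 0.5605 -0.2839  0.053 ] [ 0.5608 -0.2838  0.053 ]
b1 [ 0.4365 -0.3065  0.0017] [ 0.4359 -0.3055  0.008 ] [ 0.4348 -0.306   0.008 ]
b2 [ 0.4427 -0.2379  0.0019] [ 0.442  -0.2383  0.008 ] [ 0.4411 -0.2385  0.008 ]
b3 [ 0.5686 -0.2496  0.0085] [ 0.5688 -0.2493  0.008 ] [ 0.5689 -0.2499  0.008 ]
b4 [ 0.5589 -0.3187  0.0144] [ 0.5617 -0.3195  0.008 ] [ 0.5631 -0.3199  0.008 ]
cradle [ 0.50202855 -0.27835878  0.008     ]
rod [ 0.50041885 -0.27801863  0.053     ] 0.12100410950028175 -5.548060851116738
[[ 0.6649 -0.295   0.041 ]
 [ 0.6674 -0.26    0.041 ]
 [ 0.6575 -0.2595  0.041 ]]
```

```bash
python3 - <<'E'
from h import *
print(rel(.501,-.2781,.12,84.5),rel(.501,-.2781,.039,84.5))
E
```

```text
(array([-0.43,  8.11,  8.09]), 0.026) (array([-0.41,  8.09, 16.19]), 0.026)
```

```bash
python3 -m handwheel '[-0.43,8.1,8.1,0.026,0.7,-0.43,8.1,8.1,0.026,0.7,-0.43,8.1,8.1,0.026,0.7,-0.43,8.1,10,0.026,0.7,-0.43,8.1,12,0.026,0.7,-0.43,8.1,14,0.026,0.7,-0.43,8.1,16.2,0.026,0.7,-0.43,8.1,16.2,0.026,0.7]' 80
python3 - <<'E'
from h import *
s=sense();print(rel(.501,-.2781,.039,84.5),s['force'],s['width'])
E
```

```text
time: 4.97
tool_pos: [0.4985, -0.2775, 0.0377]
tool_rot: [-179.9, -0.0, 84.5]
force: [0.3, 0.8, 1.1]
width: 0.0599
(array([-0.04,  0.26, -0.13]), -0.001) [0.27528885 0.81984785 1.13957502] 0.059932626920794985
```

```bash
python3 -m handwheel '[0,0,0,0,0.7,0,0,0,0,0.3,0,0,0,0,0.1,0,0,0,0,0,0,0,0,0,0,0,0,0,0,0]' 80
python3 - <<'E'
from h import *
s=sense();print(rel(.501,-.2781,.039,84.5),s)
E
```

```text
time: 5.72
tool_pos: [0.4995, -0.2781, 0.0383]
tool_rot: [179.9, 0.0, 84.5]
force: [-0.6, 0.5, 6.1]
width: 0.019
(array([ 0.01,  0.15, -0.07]), -0.001) {'time': 5.725, 'joint_positions': array([-3.60240760e+01,  3.32834152e+01,  1.01063742e+02, -1.17557645e-02,
        4.55757401e+01, -1.20473042e+02]), 'qd': array([ 0.06518856,  0.03772483,  0.04534754, -0.03238287,  0.12374666,
        0.04565174]), 'joint_efforts': array([ 1.99253135e-02, -5.25592268e+01, -1.62424582e+01,  4.00484051e-02,
       -3.44633013e-01,  4.91932064e-03]), 'tool_pos': array([ 0.49945631, -0.27807035,  0.03833492]), 'tool_rot': array([1.79937812e+02, 4.63464819e-02, 8.44571641e+01]), 'force': array([-0.59445022,  0.46060631,  6.09074855]), 'wrist_torque': array([ 0.05984596,  0.17949259, -0.0059952 ]), 'width': 0.019032406532442953}
```

```bash
python3 -m handwheel '[0,0,-2,0,0,0,0,-4,0,0,0,0,-6,0,0,0,0,-8,0,0,0,0,-10,0,0,0,0,-10,0,0,0,0,-10,0,0]'
python3 - <<'E'
from h import *
s=sense();print(s['force'],s['wrist_torque'],s['width']);snap('wrist','w5')
# target: rod origin x,y in case frame
import math
o=np.array([.6833,.0785]);a=math.radians(9.85);ex=np.array([math.cos(a),math.sin(a)]);ey=np.array([-ex[1],ex[0]])
off=.0015
for cx,cy in [(-.25,-.05),(-.143,-.05),(-.143,-.017)]:
    p=o+ex*(cx-off)+ey*cy;print(cx,cy,p.round(4),[rel(*p,z,99.85) for z in(.138,.043)])
E
```

```text
time: 6.6
tool_pos: [0.4985, -0.2774, 0.1367]
tool_rot: [-179.9, -0.0, 84.5]
force: [-0.8, -0.2, -1.0]
width: 0.0189
[-0.84072253 -0.20910801 -1.04742206] [-0.01357234  0.03853096 -0.01525887] 0.018905727030264746
-0.25 -0.05 [ 0.4441 -0.0138] [(array([25.7 , -7.94, -0.13]), -0.269), (array([25.69, -7.93,  9.37]), -0.269)]
-0.143 -0.05 [0.5495 0.0045] [(array([28.54,  2.37, -0.14]), -0.269), (array([28.53,  2.39,  9.36]), -0.269)]
-0.143 -0.017 [0.5438 0.037 ] [(array([31.72,  1.5 , -0.14]), -0.269), (array([31.71,  1.51,  9.36]), -0.269)]
```

View pics/w5.png

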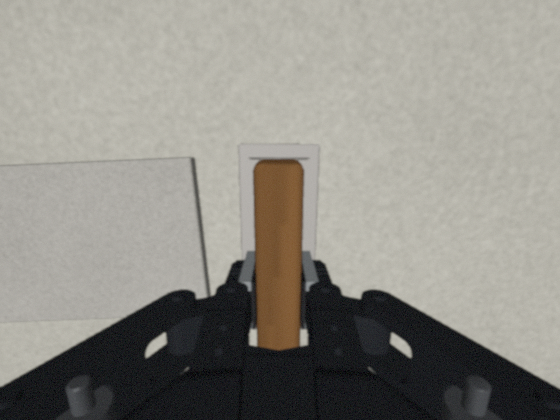

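```bash
python3 - <<'E'
from h import *
im,P,d=cloud('w5')
print(T()[:3,3])
M=T()
for v in range(180,341,20):
    q=np.median(P[v,270:288].reshape(-1,3),0);t=M[:3,:3].T@(q-M[:3,3]);print(v,q.round(4),(t*1000).round(1))
for v in (200,240):
    i=im[v].astype(int); r=(i[:,0]-i[:,2]>40);u=np.where(r[230:330])[0]+230;print(v,u.min(),u.max())
E
```

```text
[ 0.49831103 -0.27723906  0.13641036]
180 [ 0.4483 -0.2736  0.1512] [ -1.2 -50.2 -14.7]
200 [ 0.4561 -0.2744  0.1511] [ -1.2 -42.3 -14.6]
220 [ 0.4642 -0.2752  0.151 ] [ -1.2 -34.2 -14.5]
240 [ 0.4726 -0.2759  0.1509] [ -1.2 -25.7 -14.5]
260 [ 0.4811 -0.2768  0.1512] [ -1.2 -17.2 -14.7]
280 [ 0.4903 -0.2777  0.1511] [ -1.2  -7.9 -14.7]
300 [ 0.4997 -0.2786  0.151 ] [ -1.2   1.5 -14.6]
320 [ 0.5094 -0.2795  0.1511] [ -1.2  11.3 -14.7]
340 [ 0.5197 -0.2801  0.1508] [ -0.8  21.6 -14.4]
200 255 301
240 256 300
```

```bash
cat >> h.py <<'E'
import math
O=np.array([.6833,.0785]);_a=math.radians(9.85);EX=np.array([math.cos(_a),math.sin(_a)]);EY=np.array([-EX[1],EX[0]])
OFF=np.array([.0015,0.])
def tgt(cx,cy,z): # rod origin in case frame, rod z
    p=O+EX*(cx-OFF[0])+EY*(cy-OFF[1]);return rel(*p,z-.0026,99.85)
def rodcase():
    s=sense();p=s['tool_pos'][:2]-O;return (np.array([p@EX,p@EY])+OFF).round(4),round(s['tool_pos'][2]+.0026,4)
E
python3 -c "
from h import *
print(tgt(-.26,-.052,.14))"
```

```text
(array([25.24, -8.86, -0.07]), -0.269)
```

```bash
python3 -m handwheel '[25.2,-8.9,0,-0.269,0,25.2,-8.9,0,-0.269,0,25.2,-8.9,0,-0.269,0,25.2,-8.9,0,-0.269,0,25.2,-8.9,0,-0.269,0,25.2,-8.9,0,-0.269,0,25.2,-8.9,0,-0.269,0,25.2,-8.9,0,-0.269,0]'
python3 -c "
from h import *
print(tgt(-.26,-.052,.14),rodcase(),tgt(-.26,-.052,.046))"
```

```text
time: 7.65
tool_pos: [0.4356, -0.0196, 0.1373]
tool_rot: [180.0, 0.0, 99.8]
force: [0.1, -0.5, -1.2]
width: 0.0186
(array([ 0.22, -0.07, -0.01]), -0.001) (array([-0.2593, -0.0542]), np.float64(0.1399)) (array([ 0.23, -0.07,  9.39]), -0.001)
```

```bash
python3 -m handwheel '[0,0,2,0,0,0,0,4,0,0,0,0,6,0,0,0,0,8,0,0,0,0,9.4,0,0,0,0,9.4,0,0,0,0,9.4,0,0]'
python3 -c "
from h import *
print(sense()['tool_rot'],rodcase(),tgt(-.143,-.052,.046))
snap('scene','s1');snap('wrist','w6')
im=cloud('s1')[0];cv2.imwrite('pics/s1z.png',cv2.resize(im[120:340,180:480],None,fx=2.6,fy=2.6,interpolation=cv2.INTER_CUBIC)[:,:,::-1])"
```

```text
time: 8.52
tool_pos: [0.4353, -0.0189, 0.0436]
tool_rot: [180.0, 0.0, 99.8]
force: [-0.8, -0.1, -1.2]
width: 0.0189
[1.79974675e+02 1.79356642e-02 9.98142314e+01] (array([-0.2595, -0.0535]), np.float64(0.0462)) (array([ 0.16, 11.65,  0.03]), -0.001)
```

View pics/s1z.png

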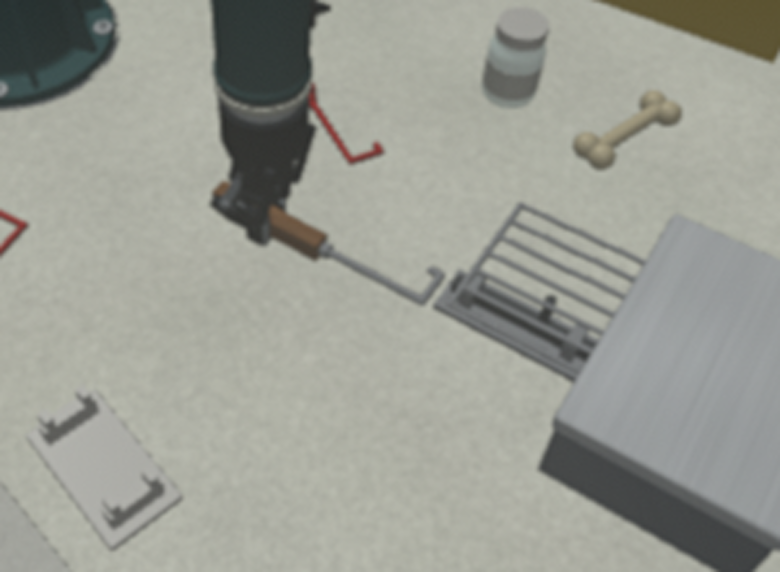

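View pics/w6.png

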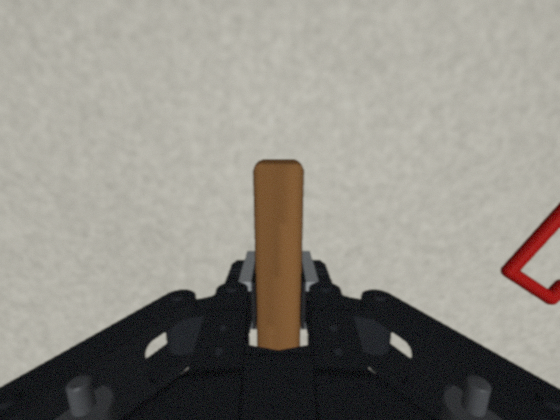

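Scene view: the hook is just before the guard at (425,290), and the pin stands clear at (548,300). I'll check the pin and hook positions from this camera.

```bash
python3 -c "
from h import *
im,P,d=cloud('s1')
def cf(p): q=p[:2]-O;return (q@EX*1000).round(1),(q@EY*1000).round(1)
z=lambda u,v:(180+u/2.6,120+v/2.6)
print('pintop',cf(atz('s1',*z(549,299),.061)))
print('corner',cf(atz('s1',*z(423,299),.046)),'tipcorner',cf(atz('s1',*z(439,271),.046)))
print('guardL',cf(atz('s1',*z(521,207),.079)))
cv2.imwrite('pics/s1y.png',cv2.resize(im[200:290,330:430],None,fx=7,fy=6.6,interpolation=cv2.INTER_CUBIC)[:,:,::-1])"
```

```text
pintop (np.float64(0.2), np.float64(-2.6))
corner (np.float64(-92.5), np.float64(-53.2)) tipcorner (np.float64(-96.0), np.float64(-18.3))
guardL (np.float64(-61.5), np.float64(62.3))
```

View pics/s1y.png

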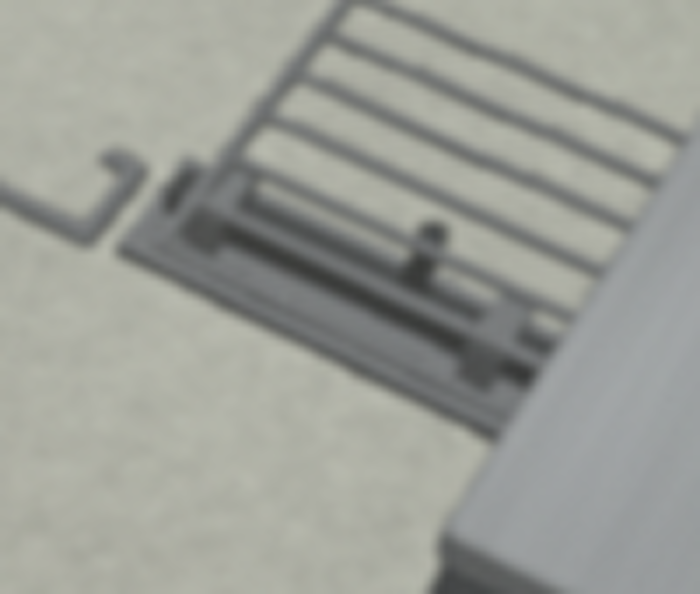

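```bash
python3 -m handwheel '[0,2,0,0,0,0,4,0,0,0,0,6,0,0,0,0,8,0,0,0,0,10,0,0,0,0,11,0,0,0,0,12,0,0,0,0,12,0,0,0]'
python3 -c "
from h import *
print(rodcase(),tgt(-.138,-.017,.046))
snap('scene','s2')
im=cloud('s2')[0];cv2.imwrite('pics/s2y.png',cv2.resize(im[200:290,330:430],None,fx=7,fy=6.6,interpolation=cv2.INTER_CUBIC)[:,:,::-1])"
```

```text
time: 9.62
tool_pos: [0.5535, 0.0023, 0.0435]
tool_rot: [180.0, 0.0, 99.9]
force: [-0.5, -0.1, -1.0]
width: 0.0193
(array([-0.1394, -0.0529]), np.float64(0.0461)) (array([3.59, 0.14, 0.01]), 0.0)
```

View pics/s2y.png

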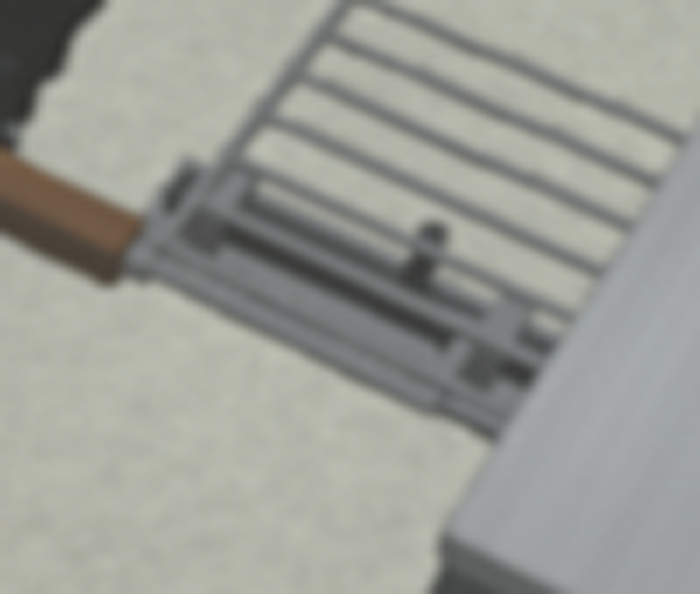

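```bash
python3 -m handwheel '[0,0.2,0,0,0,0.6,0.2,0,0,0,1.2,0.2,0,0,0,1.8,0.2,0,0,0]'
python3 -m handwheel '[0.6,0,0,0,0,1.2,0,0,0,0,1.8,0,0,0,0,1.8,0,0,0,0]'
python3 -c "
from h import *
print(rodcase(),sense()['force'])
snap('scene','s3')
im=cloud('s3')[0];cv2.imwrite('pics/s3y.png',cv2.resize(im[200:290,330:430],None,fx=7,fy=6.6,interpolation=cv2.INTER_CUBIC)[:,:,::-1])"
```

```text
time: 10.18
tool_pos: [0.5515, 0.0209, 0.0433]
tool_rot: [-180.0, -0.0, 99.9]
force: [-0.0, 0.1, -2.2]
width: 0.0189
time: 10.68
tool_pos: [0.5486, 0.0385, 0.0433]
tool_rot: [-180.0, 0.0, 99.9]
force: [0.5, -0.6, -0.9]
width: 0.0188
(array([-0.138 , -0.0163]), np.float64(0.0459)) [ 0.53365679 -0.58794984 -0.8638517 ]
```

View pics/s3y.png

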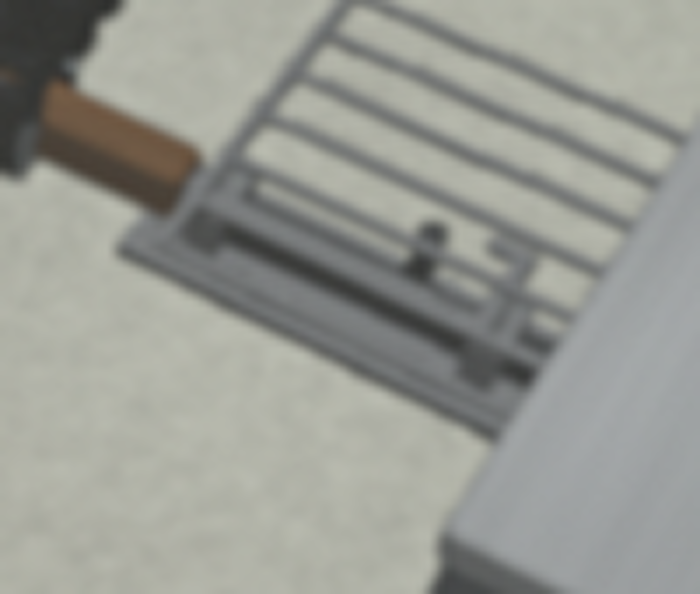

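The hook is behind the pin: the cross bar is at (515,290), the tip at (490,245) and the pin at (428,255). Now I'll draw back gently.

```bash
python3 -m handwheel '[0,-0.4,0,0,0,0,-0.8,0,0,0,0,-1.2,0,0,0,0,-1.2,0,0,0]'
for i in 1 2 3 ; do python3 -m handwheel '[0,-0.1,0,0,0,0,-0.2,0,0,0]' | egrep 'pos|force'; done
python3 -c "
from h import *
print(rodcase(),sense()['force'][:2]@EX)"
```

```text
time: 11.22
tool_pos: [0.5364, 0.0359, 0.0433]
tool_rot: [-180.0, -0.0, 99.9]
force: [-0.3, 0.5, -1.6]
width: 0.0193
tool_pos: [0.5351, 0.0356, 0.0434]
force: [0.3, 0.3, -0.9]
tool_pos: [0.533, 0.0353, 0.0433]
force: [1.1, -0.6, -1.5]
tool_pos: [0.531, 0.035, 0.0433]
force: [0.2, 0.6, -1.7]
(array([-0.156 , -0.0168]), np.float64(0.0459)) 0.26589105814297115
```

```bash

for i in 1 2 3 4 ; do python3 -m handwheel '[0,-0.05,0,0,0,0,-0.1,0,0,0]' | egrep 'pos|force'; done
python3 -c "
from h import *
print(rodcase(),sense()['force'][:2]@EX)"
```

```text
tool_pos: [0.5301, 0.0348, 0.0434]
force: [0.5, 0.2, -1.5]
tool_pos: [0.5299, 0.0347, 0.0435]
force: [3.1, 1.2, -3.1]
tool_pos: [0.5295, 0.0345, 0.0436]
force: [5.5, 2.4, -2.9]
tool_pos: [0.5285, 0.0344, 0.0436]
force: [3.6, 2.2, -2.6]
(array([-0.1586, -0.017 ]), np.float64(0.0462)) 3.9059529957445362
```

```bash

for i in 1 2 3 4 5 6 7 8; do python3 -m handwheel '[0,-0.1,0,0,0,0,-0.2,0,0,0]' | egrep 'pos|force'; done
python3 -c "
from h import *
print(rodcase(),sense()['force'][:2]@EX)"
```

```text
tool_pos: [0.5265, 0.034, 0.0436]
force: [4.0, 2.0, -2.6]
tool_pos: [0.5246, 0.0337, 0.0437]
force: [4.8, 2.4, -2.9]
tool_pos: [0.5226, 0.0333, 0.0436]
force: [4.6, 2.1, -3.3]
tool_pos: [0.5206, 0.033, 0.0436]
force: [4.1, 1.9, -2.0]
tool_pos: [0.5186, 0.0326, 0.0436]
force: [5.0, 2.6, -3.0]
tool_pos: [0.5167, 0.0323, 0.0436]
force: [4.6, 2.8, -2.5]
tool_pos: [0.5148, 0.032, 0.0436]
force: [4.7, 2.9, -3.4]
tool_pos: [0.5127, 0.0316, 0.0436]
force: [4.0, 2.5, -2.9]
(array([-0.1746, -0.017 ]), np.float64(0.0462)) 4.416888022599067
```

```bash

python3 -m handwheel '[0,-0.07,0,0,0,0,-0.14,0,0,0,0,-0.2,0,0,0]' | egrep 'pos|force'
python3 -m handwheel '[0,-0.05,0,0,0,0,-0.1,0,0,0]' | egrep 'pos|force'
```

```text
tool_pos: [0.5108, 0.0313, 0.0436]
force: [5.4, 1.1, -3.6]
tool_pos: [0.5097, 0.0311, 0.0436]
force: [5.6, 1.7, -3.1]
```

```bash

python3 -m handwheel '[0,-0.05,0,0,0,0,-0.1,0,0,0,0,-0.15,0,0,0]' | egrep 'pos|force'
```

```text
tool_pos: [0.5086, 0.0308, 0.0437]
force: [5.1, 2.2, -3.5]
```

```bash

python3 -m handwheel '[0,-0.05,0,0,0,0,-0.1,0,0,0,0,-0.15,0,0,0]' | egrep 'pos|force'
```

```text
tool_pos: [0.5086, 0.0307, 0.0439]
force: [7.9, 3.9, -5.1]
```

```bash

python3 -m handwheel '[0,-0.05,0,0,0]' | egrep 'pos|force'
python3 -m handwheel '[0,-0.05,0,0,0]' | egrep 'pos|force'; python3 -c "
from h import *
s=sense();print(rodcase(),s['force'][:2]@EX,s['force'][:2]@EY,s['wrist_torque'],s['tool_rot'])"
```

```text
tool_pos: [0.5085, 0.0306, 0.044]
force: [9.1, 3.3, -4.8]
tool_pos: [0.5085, 0.0306, 0.0441]
force: [10.3, 5.2, -6.7]
(array([-0.1789, -0.0173]), np.float64(0.0467)) 11.019724355238905 3.3697116702641434 [ 0.43801702 -0.8883602   0.26607789] [1.79589036e+02 6.83019252e-02 9.98667525e+01]
```

```bash

python3 -m handwheel '[0,-0.05,0,0,0]' | egrep 'pos|force'
python3 -m handwheel '[0,-0.03,0,0,0]' | egrep 'pos|force'
python3 -m handwheel '[0,0,0,0,0]' | egrep 'pos|force'
```

```text
tool_pos: [0.5085, 0.0305, 0.0441]
force: [11.9, 5.3, -6.4]
tool_pos: [0.5085, 0.0305, 0.0442]
force: [11.4, 5.6, -7.6]
tool_pos: [0.5085, 0.0305, 0.0442]
force: [11.3, 4.2, -6.4]
```

```bash

python3 -m handwheel '[0,0,0,0,0,0,0,0,0,0]' | egrep 'time|force'
python3 -m handwheel '[0,0,0,0,0,0,0,0,0,0]' | egrep 'time|force'
python3 -m handwheel '[0,0,0,0,0,0,0,0,0,0]' | egrep 'time|force'
python3 -c "
from h import *
s=sense();print(rodcase(),s['force'][:2]@EX,s['force'][:2]@EY,s['wrist_torque'],s['tool_rot'])
snap('scene','s4')
im=cloud('s4')[0];cv2.imwrite('pics/s4y.png',cv2.resize(im[200:290,330:430],None,fx=7,fy=6.6,interpolation=cv2.INTER_CUBIC)[:,:,::-1])"
```

```text
time: 17.23
force: [12.7, 4.6, -6.6]
time: 17.48
force: [11.5, 5.1, -6.8]
time: 17.73
force: [12.0, 4.4, -6.6]
(array([-0.1789, -0.0174]), np.float64(0.0468)) 12.610210658507656 2.3134842808084453 [ 0.49898003 -0.99165149  0.21574005] [1.79519474e+02 7.92087180e-02 9.98666461e+01]
```

View pics/s4y.png

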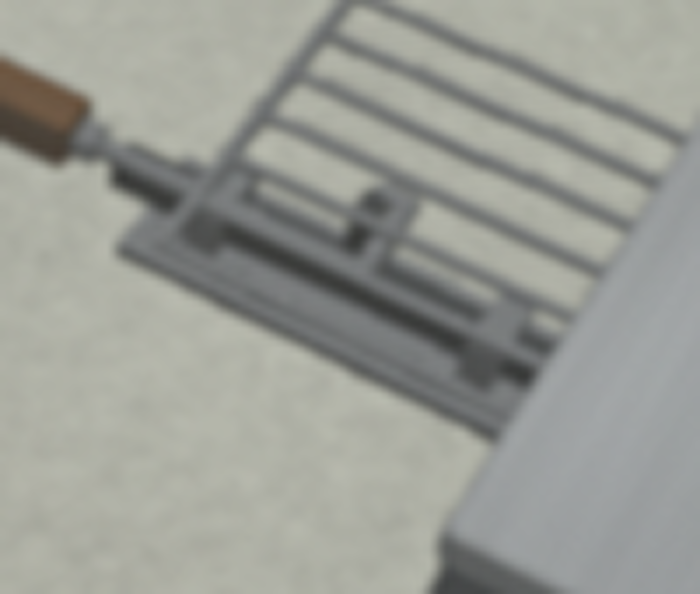

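```bash
python3 -c "
from h import *
def cf(p): q=p[:2]-O;return (q@EX*1000).round(1),(q@EY*1000).round(1)
for f,(u,v) in dict(s3=(433,232),s4=(375,197)).items(): print(cf(atz(f,330+u/7,200+v/6.6,.061)))"
```

```text
(np.float64(1.7), np.float64(-2.1))
(np.float64(-19.9), np.float64(0.8))
```

```bash

python3 -m handwheel '[0,0.1,0,0,0,0,0.2,0,0,0,0,0.3,0,0,0,0,0.4,0,0,0,0,0.5,0,0,0,0,0.6,0,0,0]' | egrep 'pos|force'
python3 -c "
from h import *
s=sense();print(rodcase(),s['force'][:2]@EX,s['force'][:2]@EY,tgt(-.160,-.017,.046))"
```

```text
tool_pos: [0.509, 0.0312, 0.0433]
force: [0.9, -0.5, -1.3]
(array([-0.1784, -0.0168]), np.float64(0.0459)) 0.8360487749238849 -0.648854141937578 (array([-0.02,  1.84, -0.01]), 0.0)
```

```bash

python3 -m handwheel '[0,0.2,0,0,0,0,0.5,0,0,0,0,0.8,0,0,0]' | egrep 'pos|force'
python3 -m handwheel '[0,0.3,0,0,0,0,0.6,0,0,0,0,0.9,0,0,0,0,1.0,0,0,0,0,1.0,0,0,0]' | egrep 'pos|force'
python3 -c "
from h import *
s=sense();print(rodcase(),s['force'][:2]@EX,s['force'][:2]@EY,tgt(-.160,-.054,.046))
snap('scene','s5')
im=cloud('s5')[0];cv2.imwrite('pics/s5y.png',cv2.resize(im[200:290,330:430],None,fx=7,fy=6.6,interpolation=cv2.INTER_CUBIC)[:,:,::-1])"
```

```text
tool_pos: [0.5173, 0.0326, 0.0432]
force: [-0.9, 0.7, -1.2]
tool_pos: [0.5273, 0.0344, 0.0433]
force: [0.5, 0.8, -1.8]
(array([-0.1597, -0.0168]), np.float64(0.0459)) 0.6129599601389377 0.6979649483030065 (array([-3.72, -0.03, -0.01]), 0.0)
```

View pics/s5y.png

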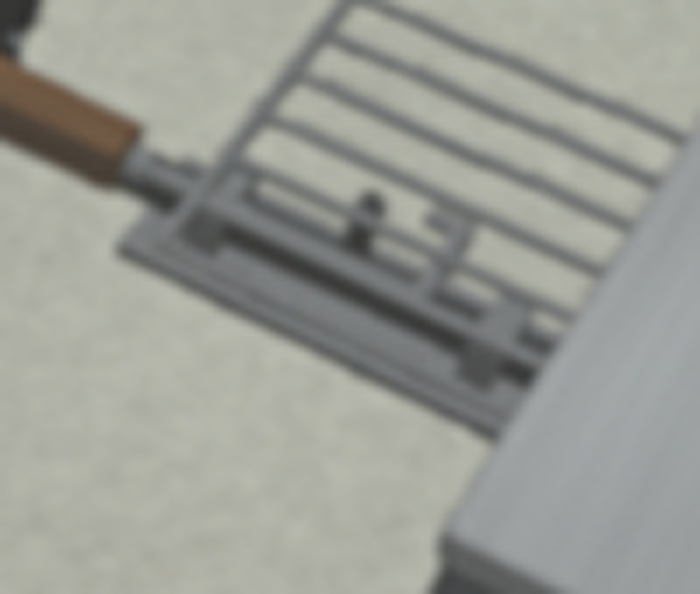

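The pin stayed at (372,205) and the hook is clear of it, with its tip at (430,220). Next I'll shift sideways to -y, then back out.

```bash

python3 -m handwheel '[-0.6,0.1,0,0,0,-1.2,0.1,0,0,0,-1.8,0.1,0,0,0,-2.4,0.1,0,0,0,-3,0.1,0,0,0,-3.7,0.1,0,0,0,-3.7,0.1,0,0,0]' | egrep 'pos|force'
python3 -c "
from h import *
print(rodcase())"

```

```text
tool_pos: [0.5349, -0.0025, 0.0433]
force: [-0.2, -0.1, -1.2]
(array([-0.1586, -0.0544]), np.float64(0.0459))
```

```bash

python3 -m handwheel '[0,-2,0,0,0,0,-4,0,0,0,0,-6,0,0,0,0,-8,0,0,0,0,-10.5,0,0,0,0,-10.5,0,0,0,0,-10.5,0,0,0]' | egrep 'pos|force'
python3 -m handwheel '[0,0,-3,0,0,0,0,-6,0,0,0,0,-9.5,0,0,0,0,-9.5,0,0,0,0,-9.5,0,0]' | egrep 'time|pos|force'
python3 -c "
from h import *
print(rodcase(),rel(.4990,-.2778,.138,84.46))
im,P,d=None,None,None
snap('wrist','w7');snap('scene','s6');im,P,d=cloud('w7');M=T()
for v in (180,240,300):
    q=np.median(P[v,270:288].reshape(-1,3),0);print((M[:3,:3].T@(q-M[:3,3])*1000).round(1))
im=cloud('s6')[0];cv2.imwrite('pics/s6z.png',cv2.resize(im[120:340,180:480],None,fx=2.6,fy=2.6,interpolation=cv2.INTER_CUBIC)[:,:,::-1])"
```

```text
tool_pos: [0.4328, -0.0201, 0.0436]
force: [0.8, 0.2, -0.9]
time: 21.95
tool_pos: [0.4317, -0.0198, 0.138]
force: [0.1, -0.0, -1.2]
(array([-0.2632, -0.0538]), np.float64(0.1406)) (array([-2.657e+01,  2.200e+00,  1.000e-02]), 0.269)
[ -1.5 -49.8 -14.8]
[ -1.5 -25.6 -15.1]
[ -1.5   1.9 -14.7]
```

View pics/w7.png

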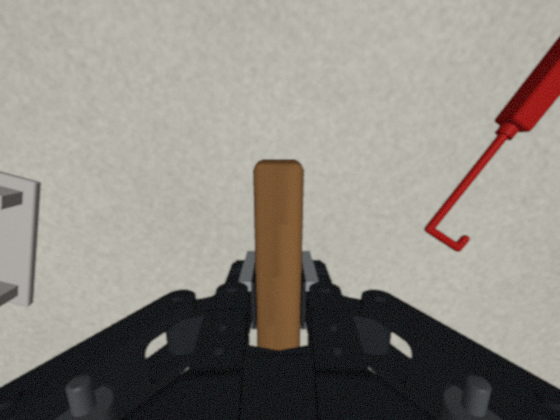

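View pics/s6z.png

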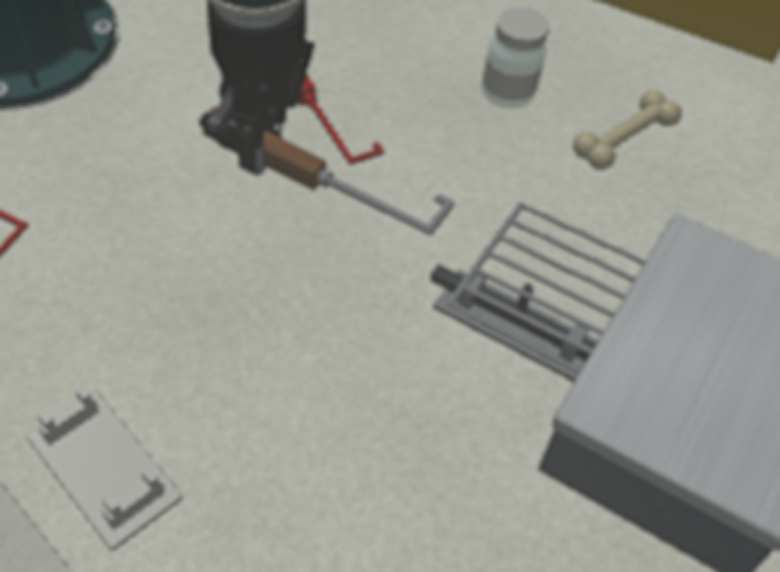

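The bolt stays drawn, with the pin at (525,297). The rod sits in the jaws as before, its handle end still at row 160. Back to the cradle.

```bash

python3 -m handwheel '[-26.6,2.2,0,0.269,0,-26.6,2.2,0,0.269,0,-26.6,2.2,0,0.269,0,-26.6,2.2,0,0.269,0,-26.6,2.2,0,0.269,0,-26.6,2.2,0,0.269,0,-26.6,2.2,0,0.269,0,-26.6,2.2,0,0.269,0]' | egrep 'pos|rot'
python3 -m handwheel '[0,0,0,0,0,0,0,0,0,0]' | egrep 'pos|rot'
python3 -c "
from h import *
print(rel(.4993,-.2779,.138,84.46),rel(.4993,-.2779,.039,84.46))
snap('wrist','w8')"
```

```text
tool_pos: [0.4978, -0.2762, 0.1381]
tool_rot: [-179.9, -0.1, 84.5]
tool_pos: [0.4985, -0.2776, 0.1386]
tool_rot: [180.0, 0.0, 84.5]
(array([-0.02,  0.08,  0.06]), 0.001) (array([-0.02,  0.08,  9.96]), 0.001)
```

View pics/w8.png

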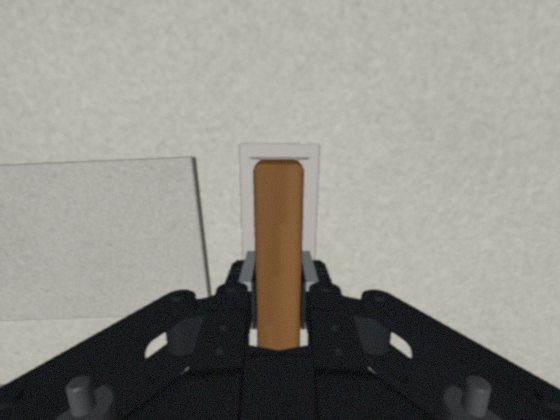

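```bash

python3 -m handwheel '[0,0.05,2,0,0,0,0.05,4,0,0,0,0.05,6,0,0,0,0.05,8,0,0,0,0.05,9,0,0,0,0.05,9.5,0,0,0,0.05,9.7,0,0,0,0.05,9.8,0,0]' | egrep 'pos|force'
python3 -m handwheel '[0,0,0.1,0,0,0,0,0.1,0,0]' | egrep 'pos|force'
```

```text
tool_pos: [0.4993, -0.2785, 0.0408]
force: [0.2, -0.0, -0.9]
tool_pos: [0.4991, -0.2784, 0.0396]
force: [-0.7, -0.2, -2.5]
```

```bash

python3 -m handwheel '[0,0,0.05,0,0,0,0,0.05,0,0]' | egrep 'pos|force'
python3 -m handwheel '[0,0,0.05,0,0,0,0,0.05,0,0]' | egrep 'pos|force'
python3 -m handwheel '[0,0,0.05,0,0,0,0,0.05,0,0]' | egrep 'pos|force'
```

```text
tool_pos: [0.499, -0.2783, 0.0389]
force: [1.1, -0.3, -1.5]
tool_pos: [0.499, -0.2783, 0.0384]
force: [-1.7, 0.8, -1.8]
tool_pos: [0.499, -0.2783, 0.0384]
force: [-1.2, 1.8, 4.8]
```

Touched down at z = 0.0384, the same height as at the grasp. Releasing.

```bash

python3 -m handwheel '[0,0,0,0,0.25,0,0,0,0,0.5,0,0,0,0,0.7,0,0,0,0,0.7,0,0,0,0,0.7]' | egrep 'width|pos|force'
python3 -m handwheel '[0,0,-3,0,0.7,0,0,-7,0,0.7,0,0,-11,0,0.7,0,-5,-15,0,0.7,0,-8,-16,0,0.7,0,-8,-16,0,0.7,0,-8,-16,0,0.7]' | egrep 'time|pos|force'
python3 -c "
from h import *
snap('wrist','w9');snap('scene','s7');snap('top','t9')
im=cloud('w9')[0];cv2.imwrite('pics/w9z.png',cv2.resize(im[200:400,180:360],None,fx=3,fy=3,interpolation=cv2.INTER_CUBIC)[:,:,::-1])"
```

```text
tool_pos: [0.499, -0.2783, 0.0378]
force: [-0.1, -0.6, 0.6]
width: 0.0598
time: 26.85
tool_pos: [0.4198, -0.2708, 0.1979]
force: [-0.5, -1.1, -1.0]
```

View pics/w9z.png

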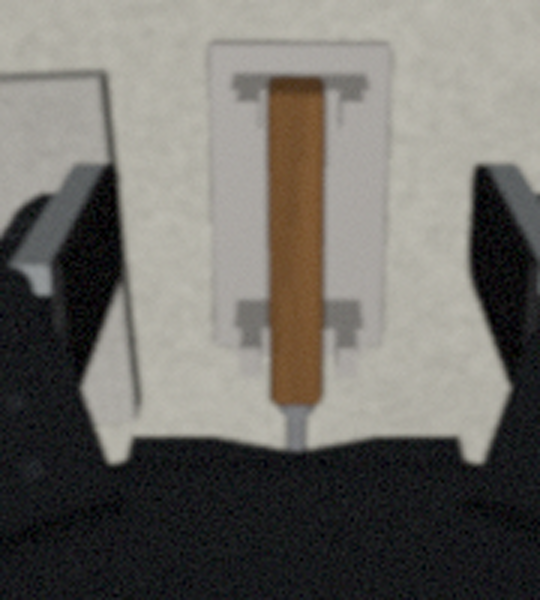

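View pics/s7.png

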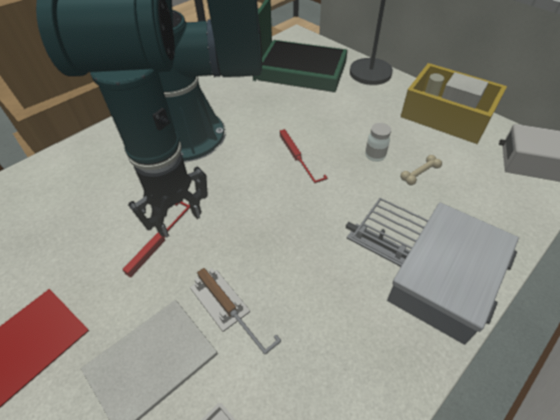

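```bash
python3 -c "
from h import *
a=lambda x,y:(180+x/3,200+y/3)
m=[atz('w9',*a(296.5,79),.053),atz('w9',*a(297,403),.053)];v=m[1]-m[0]
print(m,(m[0]+m[1])/2,np.degrees(np.arctan2(v[1],v[0])))
c=np.mean([atz('w9',*a(*p),.008) for p in[(211,43),(392,44),(384,348),(213,344)]],0);print('cradle',c)
im,P,d=cloud('w9')
for y in (120,200,280,360):
    u,w=a(296,y);print(P[int(w),int(u)-2:int(u)+3].mean(0).round(4))
def cf(p): q=p[:2]-O;return (q@EX*1000).round(1),(q@EY*1000).round(1)
A=cloud('scene0')[0].astype(int);B=cloud('s7')[0].astype(int)
df=np.abs(A-B).sum(2)
for n,(r0,r1,c0,c1) in dict(jar=(115,165,360,395),bone=(150,185,395,445),note=(300,420,80,217),rod=(260,360,190,290)).items(): print(n,df[r0:r1,c0:c1].mean().round(2),np.percentile(df[r0:r1,c0:c1],99))
print(sense()['force'],sense()['time'])"
```

```text
[array([ 0.43736952, -0.27314208,  0.053     ]), array([ 0.55921942, -0.28476569,  0.053     ])] [ 0.49829447 -0.27895388  0.053     ] -5.449118088288092
cradle [ 0.50194703 -0.27795502  0.008     ]
[ 0.4516 -0.2753  0.0522]
[ 0.4791 -0.278   0.0529]
[ 0.5097 -0.281   0.0523]
[ 0.5416 -0.2841  0.0527]
jar 33.75 41.0
bone 35.61 41.50999999999999
note 36.71 42.0
rod 37.4 70.0
[-0.3900701  -0.188313   -0.49074984] 27.0
```

```bash
python3 -c "
from h import *
A=cloud('s6')[0].astype(int);B=cloud('s7')[0].astype(int);d=np.abs(A-B).sum(2)[222:250,375:400];print('pin region change',d.mean(),d.max())
from cell import hand_in
print(hand_in())"
```

```text
pin region change 13.495714285714286 21
the job is handed in; nothing more can be done
None
```

I drew the bolt to its stop, put the rod back in its cradle and handed the job in at about 27 s. `hand_in` gave no verdict.

- **Pull:** I hooked the pin under the guard and felt the stop at about 22 mm. I then held about 12–13 N along the bolt for over 0.75 s. The highest total wrist force I read was about 14.8 N.
- **Margin:** Tool travel (21.7 mm) and the camera (21.8 mm) both put the draw at the low end of the stop's range, so it clears the 20 mm limit by only about 2 mm. The bolt did not move when I unhooked the rod or afterwards.
- **Side forces during the pull:** I also read about 2–3 N sideways and about 5 N downward at the wrist. I did not find the cause. Both vanished when I eased the pull.
- **Rod:** It lies released in both notches, the same way round and same side up. It is level, with its middle about 40.5 mm above the bench. It lies about 2 mm short of where I first measured it along the cradle, or 3–4 mm from the cradle's measured centre (limit 12 mm).
- **Bystanders:** The jar, bone and notebook look unmoved. The first and last pictures differ only by an even change in brightness.
- **Rows in a loop:** For the approach and first 17 mm of the draw I repeated typed rows in a short shell loop. That strains the rule about typing the rows of every move. I wrote out all later moves one by one.

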